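Load the tube mixer and set it to medium

ROBOT

A 6-joint arm with a two-finger parallel gripper is mounted at the origin on the work surface. World frame = base frame: x ahead of the robot, y to its left, z up, the work surface at z = 0. Lengths are in m, angles in rad, forces in N, time in s.
With the tool pointing down it reaches from about 0.275 to 0.825 m from the base axis. Payload 4.9 kg.
Tool frame: the origin (TCP) lies midway between the tips of the shut fingers; the grasp point (between the pads) lies 19 mm behind it (grip_point_offset is the distance from the TCP to the grasp point, in m); z points along the fingers, x is the direction in which the jaws open and shut, and the axes are right-handed (so a half turn about z gives the same grasp; the last joint's range is limited). The gripper opens to 85 mm and grips with 20 to 120 N. Pads are 22 mm wide; open, the fingers measure 114 mm over their backs; the gripper's body (76 mm by 85 mm) begins 54 mm behind the grasp point. The pads swing forward as they close: fully open they stand 13 mm farther back than shut.
Start: joints at [-1.33, 0.326, -0.193, 1.052, 0, 1.437], TCP at [0.201, -0.512, 0.231] pointing down, gripper open.
Joint ranges: [-2.65, 2.65], [-0.97, 1.79], [-1.3, 1.35], [-1.93, 2.1], [-1.47, 1.37], [-3.14, 3.14]. Speed limits (rad/s): [2.57, 2.57, 3.14, 3.14, 3.14, 3.14].

INTERFACE

Orientations are given as a rotation vector (axis times angle).
In Python, from cell import * gives the robot as it stands. Calls block until the motion is done:
- movep(position, orientation): joint-space move of the TCP to a pose.
- move_l(position, velocity=0.15, rot=None, until_force=None): straight line of the TCP; rot=None keeps the orientation; velocity is the mean speed in m/s. With until_force (N) it stops when the force on the tool has changed by that much, and returns True; else False.
- set_joints(angles): joint-space move.
- let_go() and grab(newtons=None): open the fingers fully, or close them until they stop; newtons is the grip in N (None keeps the last).
- sleep(seconds).
- ik(position, orientation): joint angles nearest the present ones, or None.
- get_state(): the state.
- grab_frame(name): name is "side" or "top" or "wrist"; returns a dict with "img" (480x640x3 uint8, red, green, blue), "fx", "fy", "cx", "cy" (pixels), "cam_to_world" (4x4, takes a point from camera to world coordinates); the wrist camera has in their place "T_tool_cam" (4x4, takes a point from camera to tool coordinates, whose origin is the TCP and whose axes are the tool frame's). Camera axes: x right, y down, z forward; pixel columns grow to the right and rows downward; lengths in m; the calibration is good to about 2 mm. A picture is of the moment at which its call begins: read the wrist's pose just before it. There is no depth.
A pose or a line that the arm cannot do raises MotionError and nothing moves.
- sign_off(): hands the job in, once; it reports no verdict.
Trained networks look in the newest picture that a camera, given by its name, has taken for a name from the list of things; names that differ only in an ending like _2 or _b are one class to them, and where a whole thing is asked for, a point or a joint stands for the part that bears it (a point fixed in the world has none). Each returns a list of dicts, best first, with "score" (0 to 1); they miss things now and then, are a little off and sometimes report something else, mostly with a low value. They report only what shows in the picture. A call takes as long as a camera call. They do not tell look-alikes from the thing itself.
- spot_in(camera, name): "centre" ([column, row] in pixels, amid what is visible of it).
- silhouettes(camera, name): "mask" (480x640 bool, what is visible of it) and "centre" ([column, row] in pixels, amid what is visible of it).
- tip_of(camera, name): "centre" ([column, row] in pixels: a listed point, or the origin of a listed thing).
The state is a dict: "clock": time; "q": joint angles; "joint_velocities": joint speeds; "tau": joint torques, N m; "position": TCP position; "eef_rot": TCP orientation; "contact_force": force on the tool from outside, world axes, zero at the start; "wrist_torque": the same for the moment, N m; "finger_gap": opening from 0.0 (shut) to 1.0 (fully open).
Only numpy, scipy, OpenCV 4.12 (cv2) and the standard library are available. Lean on these libraries where they do the work, as an engineer would, in place of code of your own. Each camera call takes 0.05 s, during which the arm holds its last target. There are 200 camera calls.

TASK

The tube mixer has been left on fast: first press its stop key, and with the stop key still down snap every sample tube lying on the bench sideways into a clip station of its own, level and fully home in both clips, either way round. Then press the medium-speed key (two ridges) fully down, so that the stop key pops up and only that key is down, with all tubes still in their clips. Leave the vial box, the bottle and the tape roll where they are.

Things in the scene. Friction and masses are not known exactly. Their poses are not given: they have to be found in the camera images.
- mixer: White bench tube mixer, fixed, 240 mm deep (its x), 330 mm wide (its y), housing top 55 mm above the bench. Origin: centre of its underside; x points from its front to its back, y to its left seen from the front, z up. At the back an aluminium deck (top at 63 mm) with a row along y of 5 spring-clip stations, 52 mm apart; at the front 4 keys. Yaw within 0.15 rad.
- clip0 (a point): Clip station 0 (0 leftmost, at mixer y = 104 mm, x = 35 mm). Point: where the middle of a seated tube's axis lies, 91 mm above the bench, 28 mm above the deck; axes as the mixer's; a seated tube lies level along x. Two open-topped clips, 30 mm before and behind the point, each 10 mm wide along x; prongs with flared lips reach 19 mm above and 17 mm to each side of the point.
- clip1 (a point): Clip station 1 (0 leftmost, at mixer y = 52 mm, x = 35 mm). Point: where the middle of a seated tube's axis lies, 91 mm above the bench, 28 mm above the deck; axes as the mixer's; a seated tube lies level along x. A tube pressed straight down touches the lips at about 16 mm above the point, spreads the prongs (about 6 N) and snaps onto its rest. Between the clips 50 mm along x is free.
- clip2 (a point): Clip station 2 (0 leftmost, at mixer y = 0 mm, x = 35 mm). Point: where the middle of a seated tube's axis lies, 91 mm above the bench, 28 mm above the deck; axes as the mixer's; a seated tube lies level along x. Two open-topped clips, 30 mm before and behind the point, each 10 mm wide along x; prongs with flared lips reach 19 mm above and 17 mm to each side of the point.
- clip3 (a point): Clip station 3 (0 leftmost, at mixer y = -52 mm, x = 35 mm). Point: where the middle of a seated tube's axis lies, 91 mm above the bench, 28 mm above the deck; axes as the mixer's; a seated tube lies level along x. A tube pressed straight down touches the lips at about 16 mm above the point, spreads the prongs (about 6 N) and snaps onto its rest. Between the clips 50 mm along x is free.
- clip4 (a point): Clip station 4 (0 leftmost, at mixer y = -104 mm, x = 35 mm). Point: where the middle of a seated tube's axis lies, 91 mm above the bench, 28 mm above the deck; axes as the mixer's; a seated tube lies level along x. Two open-topped clips, 30 mm before and behind the point, each 10 mm wide along x; prongs with flared lips reach 19 mm above and 17 mm to each side of the point.
- tube0: Closed sample tube on the bench (None if absent): milky barrel 18 mm in diameter, 100 mm long, a hexagonal foot 10 mm long at the -x end and a purple hexagonal cap 20 mm long at the +x end, both 22 mm across flats; 130 mm overall, about 35 g. Origin: on the axis at the middle of the barrel, 11 mm above the bench when lying; x runs along the axis to the cap; y and z turn as it rolls. All alike.
- tube1: Closed sample tube on the bench (None if absent): milky barrel 18 mm in diameter, 100 mm long, a hexagonal foot 10 mm long at the -x end and a purple hexagonal cap 20 mm long at the +x end, both 22 mm across flats; 130 mm overall, about 35 g. Origin: on the axis at the middle of the barrel, 11 mm above the bench when lying; x runs along the axis to the cap; y and z turn as it rolls. All alike.
- tube2: Closed sample tube on the bench (None if absent): milky barrel 18 mm in diameter, 100 mm long, a hexagonal foot 10 mm long at the -x end and a purple hexagonal cap 20 mm long at the +x end, both 22 mm across flats; 130 mm overall, about 35 g. Origin: on the axis at the middle of the barrel, 11 mm above the bench when lying; x runs along the axis to the cap; y and z turn as it rolls. All alike.
- tube3: Closed sample tube on the bench (None if absent): milky barrel 18 mm in diameter, 100 mm long, a hexagonal foot 10 mm long at the -x end and a purple hexagonal cap 20 mm long at the +x end, both 22 mm across flats; 130 mm overall, about 35 g. Origin: on the axis at the middle of the barrel, 11 mm above the bench when lying; x runs along the axis to the cap; y and z turn as it rolls. All alike.
- tube4: Closed sample tube on the bench (None if absent): milky barrel 18 mm in diameter, 100 mm long, a hexagonal foot 10 mm long at the -x end and a purple hexagonal cap 20 mm long at the +x end, both 22 mm across flats; 130 mm overall, about 35 g. Origin: on the axis at the middle of the barrel, 11 mm above the bench when lying; x runs along the axis to the cap; y and z turn as it rolls. All alike.
- key_stop (a joint): Travel of the stop key in m: 0 is up, 0.008 is fully down. The four keys are mechanically interlocked: exactly one is down at a time, pressing another fully down makes it pop up, and they stay where they are left. About 2 to 3 N to push to a firm stop; a released key rises by up to 1.5 mm and stays down.
- key_slow (a joint): Travel of the slow key in m: 0 is up, 0.008 is fully down. The four keys are mechanically interlocked: exactly one is down at a time, pressing another fully down makes it pop up, and they stay where they are left. About 2 to 3 N to push to a firm stop; a released key rises by up to 1.5 mm and stays down.
- key_medium (a joint): Travel of the medium-speed key in m: 0 is up, 0.008 is fully down. The four keys are mechanically interlocked: exactly one is down at a time, pressing another fully down makes it pop up, and they stay where they are left. About 2 to 3 N to push to a firm stop; a released key rises by up to 1.5 mm and stays down.
- key_fast (a joint): Travel of the fast key in m: 0 is up, 0.008 is fully down. The four keys are mechanically interlocked: exactly one is down at a time, pressing another fully down makes it pop up, and they stay where they are left. About 2 to 3 N to push to a firm stop; a released key rises by up to 1.5 mm and stays down.
- stop_top (a point): Centre of the top of the stop key, plain without ridges, the rightmost key (-y end). Key top is 36 mm (mixer x) by 27 mm (mixer y), keys are 34 mm apart along y; the top is 68.5 mm above the bench when up and 60.5 mm when down, the panel round it at 56 mm. The point moves with the key.
- slow_top (a point): Centre of the top of the slow key, with one black ridge, second from the right. Key top is 36 mm (mixer x) by 27 mm (mixer y), keys are 34 mm apart along y; the top is 68.5 mm above the bench when up and 60.5 mm when down, the panel round it at 56 mm. The point moves with the key.
- medium_top (a point): Centre of the top of the medium key, with two black ridges, third from the right. Key top is 36 mm (mixer x) by 27 mm (mixer y), keys are 34 mm apart along y; the top is 68.5 mm above the bench when up and 60.5 mm when down, the panel round it at 56 mm. The point moves with the key.
- fast_top (a point): Centre of the top of the fast key, with three black ridges, leftmost; it is down at the start. Key top is 36 mm (mixer x) by 27 mm (mixer y), keys are 34 mm apart along y; the top is 68.5 mm above the bench when up and 60.5 mm when down, the panel round it at 56 mm. The point moves with the key.
- vial_box: Bystander: open flat white box, 140 x 140 mm, 45 mm high, full of purple-capped vials, lid standing up behind (to 160 mm). Origin: centre of its underside.
- sanitizer: Bystander: bottle, 64 mm in diameter, 130 mm tall. Origin: centre of its underside.
- tape_roll: Bystander: roll of amber tape lying flat, 90 mm in diameter, 24 mm high. Origin: centre of its underside.
Mind the look-alikes: they are no part of the job. Leave any black, brown or green look-alike of the tube1 alone.

How it is judged:
By the outcome, as a careful person would: the job done as asked, in the order asked, and still so for the second after the job is handed in, with the robot touching nothing.
Of tube0, tube1, tube2, tube3, tube4 only 4 to 5 are there at a start; the rules pass over those that are not, and their reading is None.
At some moment in a run one of tube0, tube1, tube2, tube3, tube4 may be knocked a few centimetres aside while the robot is not near it.
It also fails if it takes over 208 s, if anything falls off the work surface, if the arm or the gripper's body presses on something with over 40 N, if the wrist force passes 120 N, or if a joint passes its speed limit or range.

## Working session

There is one attempt and no reset: what is moved stays moved. The work goes in short steps, each a Python script; the robot and the scene stay as the last script left them, time stands still between calls to the robot, and variables do not carry over. Pictures are saved under pics/ and viewed, about 12 in all and at most 16, crops included, and the job is handed in when it is done.

```bash
ls; mkdir -p pics; python3 - <<'E'
from cell import *
import cv2
for n in ("top","side"):
    f=grab_frame(n); cv2.imwrite(f"pics/{n}0.png",f["img"][:,:,::-1])
    print(n,f["fx"],f["fy"],f["cx"],f["cy"],f["cam_to_world"])
    for t in ("tube0","mixer","stop_top","medium_top","clip0","clip4","clip2"):
        r=tip_of(n,t); print(t,[(round(d["score"],2),[round(float(v),1) for v in d["centre"]]) for d in r])
f=grab_frame("wrist"); print(f["T_tool_cam"],f["fx"]); s=get_state(); print(s["clock"],s["eef_rot"],s["position"])
E
```

```text
pics
top 468.0500857689884 468.0500857689884 325.20673225872144 240.11320996410214 [[ 0.01760619 -0.98162816  0.18998993  0.33272069]
 [-0.99971625 -0.01423383  0.01910029 -0.07956993]
 [-0.01604509 -0.19027231 -0.98160023  1.14237315]
 [ 0.          0.          0.          1.        ]]
tube0 [(0.96, [460.2, 274.2]), (0.9, [338.9, 259.0]), (0.9, [427.8, 342.6]), (0.84, [432.5, 268.6]), (0.77, [331.1, 329.7]), (0.74, [396.6, 258.3]), (0.72, [496.6, 333.2]), (0.72, [504.8, 213.2]), (0.62, [367.3, 254.0])]
mixer [(0.68, [200.2, 254.4]), (0.43, [407.9, 178.7])]
stop_top [(0.44, [218.5, 288.2])]
medium_top [(0.73, [185.4, 291.1]), (0.65, [367.5, 253.3]), (0.65, [460.4, 271.7])]
clip0 [(0.97, [140.7, 242.2]), (0.94, [163.3, 240.9]), (0.8, [230.9, 230.5]), (0.73, [211.8, 233.8]), (0.64, [184.3, 235.3])]
clip4 [(0.97, [140.7, 242.2]), (0.94, [163.3, 240.9]), (0.8, [230.9, 230.5]), (0.73, [211.8, 233.8]), (0.64, [184.3, 235.3])]
clip2 [(0.97, [140.7, 242.2]), (0.94, [163.3, 240.9]), (0.8, [230.9, 230.5]), (0.73, [211.8, 233.8]), (0.64, [184.3, 235.3])]
side 580.2963905188349 580.2963905188349
[... 696 characters left out ...]
 [272.3, 274.5]), (0.81, [264.0, 285.1]), (0.66, [247.6, 312.1])]
clip4 [(0.88, [256.9, 297.1]), (0.84, [239.9, 329.5]), (0.83, [272.3, 274.5]), (0.81, [264.0, 285.1]), (0.66, [247.6, 312.1])]
clip2 [(0.88, [256.9, 297.1]), (0.84, [239.9, 329.5]), (0.83, [272.3, 274.5]), (0.81, [264.0, 285.1]), (0.66, [247.6, 312.1])]
[[ 9.99999716e-01 -3.58153653e-04 -6.63672955e-04  4.87739085e-05]
 [ 5.27420609e-04  9.61155106e-01  2.76008304e-01 -6.87858646e-02]
 [ 5.39039266e-04 -2.76008576e-01  9.61155022e-01 -1.42455626e-01]
 [ 0.00000000e+00  0.00000000e+00  0.00000000e+00  1.00000000e+00]] 359.48306155330306
0.85 [ 2.59638182e+00 -1.76866826e+00  1.84944850e-05] [ 0.20135691 -0.51183614  0.23131227]
```

```bash
python3 - <<'E'
import cv2
i=cv2.imread("pics/top0.png")
cv2.imwrite("pics/top0c.png",cv2.resize(i[130:430,100:600],None,fx=1.6,fy=1.6,interpolation=cv2.INTER_CUBIC))
E
```

```text
(no output)
```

View pics/top0c.png

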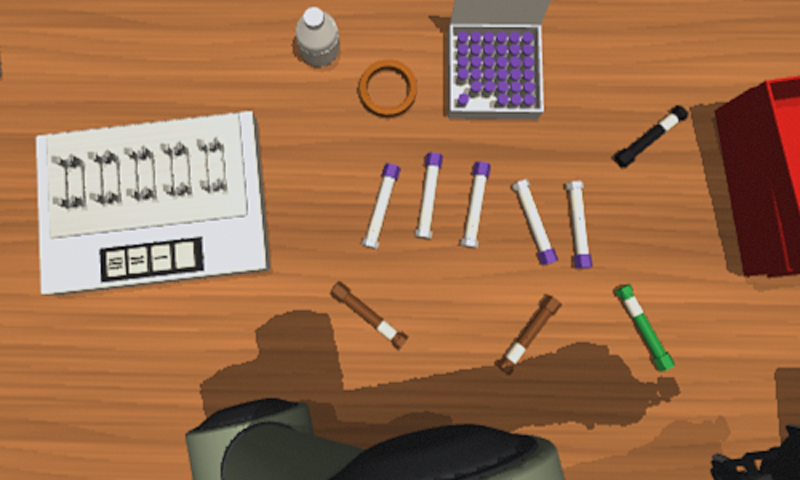

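View pics/side0.png

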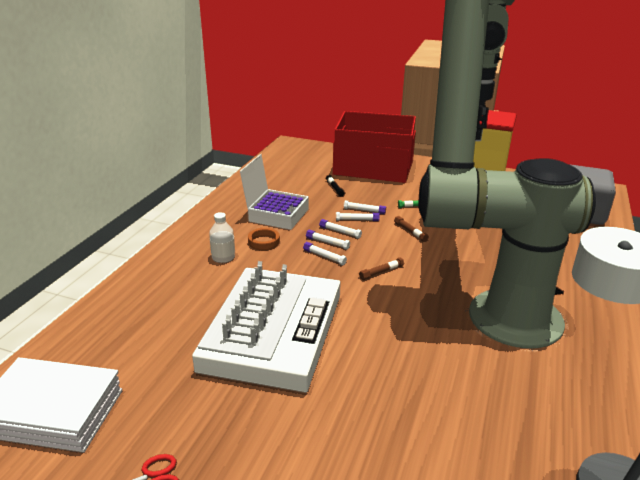

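```bash
cat > h.py <<'E'
from cell import *
import numpy as np, cv2
from scipy.optimize import least_squares
from scipy.spatial.transform import Rotation as R
def shot(cam):
    s=get_state(); f=grab_frame(cam)
    if cam=="wrist":
        T=np.eye(4); T[:3,:3]=R.from_rotvec(s["eef_rot"]).as_matrix(); T[:3,3]=s["position"]
        f["M"]=T@f["T_tool_cam"]
    else: f["M"]=np.array(f["cam_to_world"])
    return f
def unproj(f,px,z):
    px=np.atleast_2d(px).astype(float); M=f["M"]
    d=np.c_[(px[:,0]-f["cx"])/f["fx"],(px[:,1]-f["cy"])/f["fy"],np.ones(len(px))]@M[:3,:3].T
    return M[:3,3]+d*((z-M[2,3])/d[:,2])[:,None]
def proj(f,P):
    c=(np.atleast_2d(P)-f["M"][:3,3])@f["M"][:3,:3]
    return np.c_[f["fx"]*c[:,0]/c[:,2]+f["cx"],f["fy"]*c[:,1]/c[:,2]+f["cy"]]
def tubes(f,cam):
    """tubes with purple cap: list of (x,y,angle of axis to cap,len,score)"""
    hsv=cv2.cvtColor(f["img"],cv2.COLOR_RGB2HSV)
    purple=(hsv[...,0]>125)&(hsv[...,0]<160)&(hsv[...,1]>90)
    out=[]
    for d in silhouettes(cam,"tube0"):
        m=np.array(d["mask"],bool); p=m&purple
        if m.sum()<60 or p.sum()<8: continue
        v,u=np.nonzero(m); P=unproj(f,np.c_[u,v],.011)[:,:2]
        v,u=np.nonzero(p); C=unproj(f,np.c_[u,v],.011)[:,:2].mean(0)
        (cx,cy),(a,b),_=cv2.minAreaRect((P*1e4).astype(np.float32)); c=np.array([cx,cy])/1e4
        w,V=np.linalg.eigh(np.cov((P-P.mean(0)).T)); ax=V[:,1]*np.sign(V[:,1]@(C-c))
        o=c-.005*ax
        if any(np.hypot(*(o-q[:2]))<.02 for q in out): continue
        out.append((o[0],o[1],np.arctan2(ax[1],ax[0]),max(a,b)/1e4,d["score"]))
    return out
def down(th):
    """tool pointing down, jaw axis x at world angle th"""
    return R.from_matrix(np.array([[np.cos(th),np.sin(th),0],[np.sin(th),-np.cos(th),0],[0,0,-1]]).T.T)
def mix(m,p):
    c,s=np.cos(m[2]),np.sin(m[2]); p=np.atleast_2d(p)
    return np.c_[m[0]+c*p[:,0]-s*p[:,1],m[1]+s*p[:,0]+c*p[:,1],p[:,2]]
CL=np.array([[.035,.104-.052*i,.091] for i in range(5)])
E
python3 - <<'E'
from h import *
np.set_printoptions(precision=4,suppress=True)
fs={}
for n in("top","side"):
    f=fs[n]=shot(n)
    c=np.array([d["centre"] for d in tip_of(n,"clip0")][:5]); f["c"]=c[np.argsort(c[:,0])] if n=="top" else c[np.argsort(-c[:,1])]
print(unproj(fs["top"],fs["top"]["c"],.091));print(unproj(fs["side"],fs["side"]["c"],.091))
res=lambda m:np.concatenate([(proj(f,mix(m,CL))-f["c"]).ravel() for f in fs.values()])
r=least_squares(res,[.4,.3,0],loss="soft_l1"); print(r.x,r.fun.reshape(-1,2))
for t in tubes(fs["top"],"top"): print(np.array(t))
for n in ("vial_box","tape_roll"):
    print(n,[unproj(fs["top"],d["centre"],0) for d in tip_of("top",n)][:1])
E
```

```text
[[0.5316 0.3741 0.091 ]
 [0.5387 0.3191 0.091 ]
 [0.5447 0.2641 0.091 ]
 [0.5472 0.2052 0.091 ]
 [0.5481 0.1587 0.091 ]]
[[0.5299 0.3628 0.091 ]
 [0.5423 0.2617 0.091 ]
 [0.5417 0.2205 0.091 ]
 [0.5529 0.1574 0.091 ]]Traceback (most recent call last):
  File "<stdin>", line 9, in <module>
    return func(*args, **kwargs)
    vector_fun = VectorFunction(
        fun_wrapped,
    ...<6 lines>...
        workers=workers
    )
    self._update_fun()
    ~~~~~~~~~~~~~~~~^^
    self.f = self.fun_wrapped(xp_copy(self.x))
             ~~~~~~~~~~~~~~~~^^^^^^^^^^^^^^^^^
    return np.atleast_1d(self.fun(x))
                         ~~~~~~~~^^^
    return self.f(x, *self.args, **self.kwargs)
           ~~~~~~^^^^^^^^^^^^^^^^^^^^^^^^^^^^^^
  File "<stdin>", line 8, in <lambda>
ValueError: operands could not be broadcast together with shapes (5,2) (4,2)
```

```bash
python3 - <<'E'
from h import *
np.set_printoptions(precision=4,suppress=True)
f=shot("top")
for t in tubes(f,"top"): print(np.array(t))
for n in ("vial_box","tape_roll"): print(n,[unproj(f,d["centre"],0) for d in tip_of("top",n)][:1])
p=[.50,.25,.28]
for th in (.08-np.pi/2,.08+np.pi/2): print(ik(p,down(th).as_rotvec()))
movep(p,down(.08-np.pi/2).as_rotvec())
f=shot("wrist"); cv2.imwrite("pics/w0.png",f["img"][:,:,::-1])
np.savez("w0.npz",**f)
for n,z in(("clip0",.091),("stop_top",.0685),("slow_top",.0685),("medium_top",.0685),("fast_top",.0605),("mixer",0)):
    for d in tip_of("wrist",n): print(n,round(d["score"],2),np.array(d["centre"]),unproj(f,d["centre"],z)[0,:2])
print(get_state()["clock"],get_state()["q"])
E
```

```text
[ 0.4904 -0.3221 -2.8088  0.1303  0.93  ]
[ 0.4872 -0.3889 -3.0597  0.1306  0.91  ]
[ 0.5061 -0.2342 -0.1826  0.1336  0.84  ]
[ 0.5016 -0.0884 -0.2705  0.1333  0.83  ]
vial_box [array([[ 0.7151, -0.2585,  0.    ]])]
tape_roll [array([[ 0.6859, -0.1017,  0.    ]])]
[ 0.3316  0.3165 -0.0807  1.1736 -0.     -2.89  ]
[ 0.3316  0.3165 -0.0807  1.1736 -0.      0.2516]
clip0 0.93 [367.5 164.6] [0.5475 0.2098]
clip0 0.91 [311.8 168.5] [0.54   0.2598]
clip0 0.71 [253.2 173.2] [0.5316 0.3127]
clip0 0.65 [197.  176.8] [0.5243 0.3638]
clip0 0.6 [422.6 164.3] [0.5517 0.1601]
stop_top 0.67 [364.1 282.5] [0.4237 0.1962]
slow_top 0.95 [332.3 282.7] [0.4208 0.2298]
slow_top 0.6 [313.2 190.4] [0.517  0.2572]
medium_top 0.58 [300.7 285.5] [0.4149 0.263 ]
fast_top 0.86 [268.3 284.4] [0.41   0.2984]
mixer 0.61 [313.7 189.7] [0.5078 0.2572]
5.1917 [ 0.3314  0.3165 -0.0807  1.1736  0.     -2.8899]
```

View pics/w0.png

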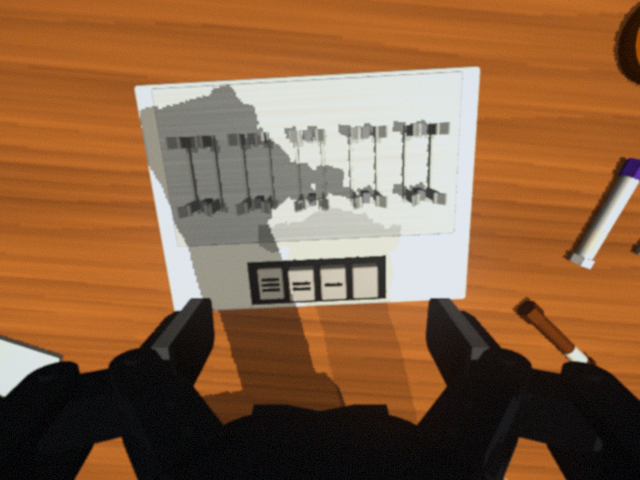

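```bash
python3 - <<'E'
from h import *
np.set_printoptions(precision=4,suppress=True)
f=dict(np.load("w0.npz"))
g=cv2.cvtColor(f["img"],cv2.COLOR_RGB2GRAY)
# housing edges by gradient along given lines
def edge(a,b,n=40):
    a,b=np.array(a,float),np.array(b,float);d=b-a;L=np.hypot(*d);nn=np.array([-d[1],d[0]])/L;s=np.arange(-7,7.01,.25);o=[]
    sat=f["img"][...,2].astype(np.float32)
    for t in np.linspace(.05,.95,n):
        P=a+t*d+s[:,None]*nn
        v=cv2.remap(sat,P[:,:1].astype(np.float32),P[:,1:].astype(np.float32),cv2.INTER_LINEAR).ravel()
        k=np.abs(np.gradient(cv2.GaussianBlur(v[None],(1,9),0).ravel() if 0 else np.convolve(v,np.ones(5)/5,'same')))[4:-4]
        o.append(a+t*d+s[4+k.argmax()]*nn)
    o=np.array(o,np.float32); vx,vy,x,y=cv2.fitLine(o,cv2.DIST_HUBER,0,.01,.01).ravel(); return np.array([x,y]),np.array([vx,vy])
def X(l,m): return l[0]+l[1]*np.linalg.solve(np.c_[l[1],-m[1]],m[0]-l[0])[0]
tl,tr,br,bl=(136,86),(480,67),(465,298),(173,310)
T,Rr,B,L=edge(tl,tr),edge((480,67),(465,290)),edge((215,308),(425,300)),edge(tl,(170,295))
C=np.array([X(T,L),X(T,Rr),X(Rr,B),X(B,L)]); print(C)
W=unproj(f,C,.055);print(W); print(np.linalg.norm(W-np.roll(W,1,0),axis=1),W.mean(0))
hc=np.array([[.12,.165,.055],[.12,-.165,.055],[-.12,-.165,.055],[-.12,.165,.055]])
cl=np.array([[197,176.8],[253.2,173.2],[311.8,168.5],[367.5,164.6],[422.6,164.3]])
r1=least_squares(lambda m:(proj(f,mix(m,hc))-C).ravel(),[.5,.26,.1]);print("corners",r1.x,r1.fun)
r2=least_squares(lambda m:(proj(f,mix(m,CL))-cl).ravel(),[.5,.26,.1]);print("clips",r2.x,r2.fun)
m=r1.x
im=f["img"][:,:,::-1].copy()
for i in range(5):
    # lips outline (z +19mm) and clip outlines
    for sx in(-1,1):
        q=mix(m,CL[i]+np.array([[sx*.03-.005,-.017,.019],[sx*.03+.005,-.017,.019],[sx*.03+.005,.017,.019],[sx*.03-.005,.017,.019]]))
        cv2.polylines(im,[np.round(proj(f,q)*16).astype(np.int32)],True,(0,0,255),1,cv2.LINE_AA,4)
q=proj(f,mix(m,hc)); cv2.polylines(im,[np.round(q*16).astype(np.int32)],True,(0,255,0),1,cv2.LINE_AA,4)
cv2.imwrite("pics/w0fit.png",cv2.resize(im[55:325,120:490],None,fx=2.1,fy=2.1,interpolation=cv2.INTER_CUBIC))
for p in([.4237,.1962],[.4208,.2298],[.4149,.263],[.41,.2984]):
    d=np.array(p)-m[:2];c,s=np.cos(m[2]),np.sin(m[2]);print(c*d[0]+s*d[1],-s*d[0]+c*d[1])
E
```

```text
[[133.1222  85.0789]
 [480.176   65.5578]
 [464.8866 298.5104]
 [174.1024 311.8643]]
[[0.6012 0.4347 0.055 ]
 [0.6437 0.1105 0.055 ]
 [0.4078 0.0797 0.055 ]
 [0.3657 0.4038 0.055 ]]
[0.2375 0.3269 0.2378 0.3269] [0.5046 0.2572 0.055 ]
corners [0.504  0.2571 0.1301] [-1.7695 -0.6194  1.6582 -0.7234  1.2623  1.2679 -1.1746  1.5678]
clips [0.5043 0.2565 0.1367] [-0.5085 -0.5661 -0.0422 -0.3012 -1.6806  1.0464 -0.1214  1.5765  2.3377
 -1.5111]
-0.08753136556014197 -0.05001313590394206
-0.08604690790690792 -0.016320905561090695
-0.08758899054841826 0.017363986915014274
-0.08785405555130626 0.053100519211030955
```

View pics/w0fit.png

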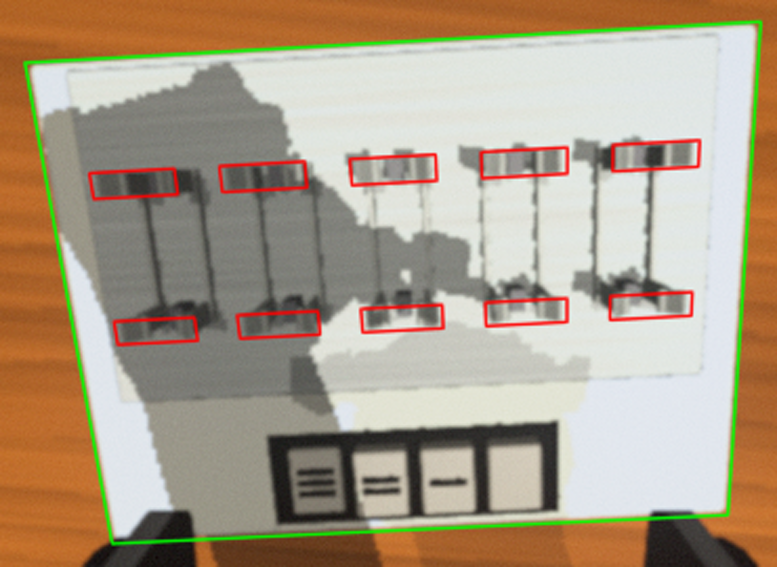

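```bash
cat >> h.py <<'E'
M=np.array([.504,.257,.1305])
TH=M[2]-np.pi/2
def press(y):
    k=mix(M,[-.087,y,.0])[0]; rot=down(TH).as_rotvec()
    movep([k[0],k[1],.11],rot); move_l([k[0],k[1],.074],.1)
    h=move_l([k[0],k[1],.056],.02,until_force=7)
    s=get_state(); print("key hit",h,s["position"],s["contact_force"])
    move_l([k[0],k[1],.13],.15)
E
python3 - <<'E'
from h import *
np.set_printoptions(precision=4,suppress=True)
grab(30); press(-.051)
let_go()
# over the tubes
movep([.48,-.24,.30],down(0-np.pi/2).as_rotvec())
f=shot("wrist"); cv2.imwrite("pics/w1.png",f["img"][:,:,::-1])
for t in tubes(f,"wrist"): print(np.array(t))
f=shot("top"); cv2.imwrite("pics/top1.png",f["img"][:,:,::-1])
for t in tubes(f,"top"): print("top",np.array(t))
print(get_state()["clock"],get_state()["q"])
i=f["img"][200:330,120:260,::-1];cv2.imwrite("pics/top1c.png",cv2.resize(i,None,fx=4,fy=4))
E
```

```text
key hit True [0.4249 0.1952 0.0604] [-1.0112 -0.5933  6.8062]
[ 0.489  -0.3192 -2.8042  0.1332  0.97  ]
[ 0.5066 -0.2298 -0.1796  0.1336  0.94  ]
[ 0.6261 -0.5085  2.2505  0.142   0.94  ]
[ 0.4859 -0.3866 -3.0661  0.1339  0.88  ]
[ 0.5013 -0.0852 -0.2632  0.1343  0.88  ]
[ 0.5188 -0.1593 -0.1391  0.1328  0.79  ]
top [ 0.5027 -0.0905 -0.2593  0.1312  0.83  ]
top [ 0.5188 -0.1615 -0.1435  0.1311  0.81  ]
14.1167 [-0.601   0.2653 -0.1004  1.2051  0.      2.5404]
```

View pics/w1.png

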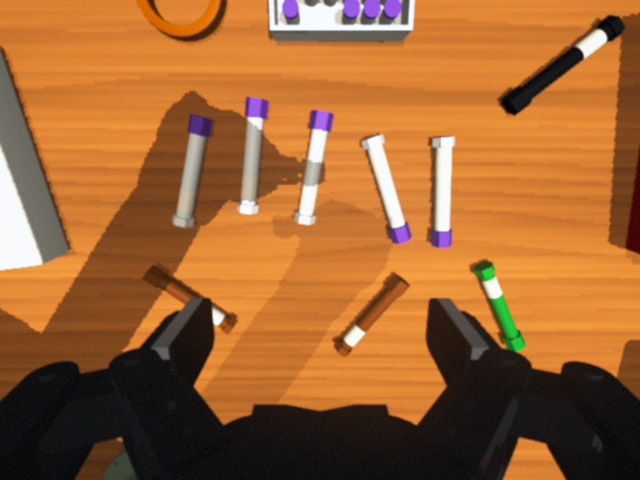

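View pics/top1c.png

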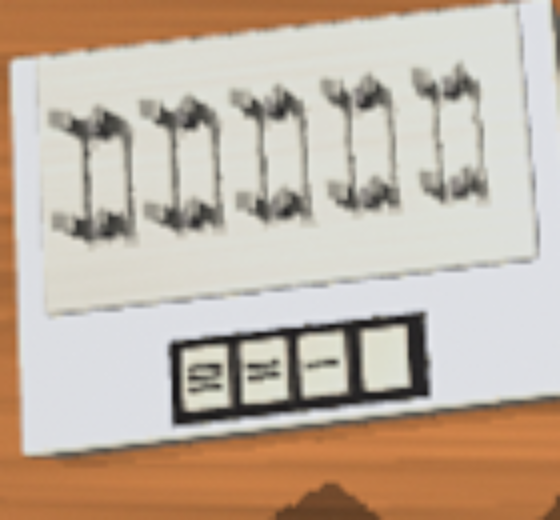

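```bash
cat >> h.py <<'E'
TH=M[2]+np.pi/2
ZG=.003
def look(xy,z=.24):
    movep([xy[0]-.02,xy[1],z],down(np.pi/2).as_rotvec())
    for _ in range(4):
        f=shot("wrist"); L=[t for t in tubes(f,"wrist") if t[1]>-.47 and .12<t[3]<.145]
        L=[t for t in L if np.hypot(t[0]-xy[0],t[1]-xy[1])<.06]
        if L: return min(L,key=lambda t:np.hypot(t[0]-xy[0],t[1]-xy[1]))
    raise RuntimeError("no tube")
def pick(xy,shift=.006):
    t=look(xy); print("tube",np.round(t,4))
    th=t[2]+np.pi/2
    if np.sin(th)<0: th+=np.pi
    j=np.array([np.cos(th),np.sin(th)]); p=np.array(t[:2])+shift*j
    movep([*p,.10],down(th).as_rotvec()); move_l([*p,ZG],.12)
    grab(60); print("gap",get_state()["finger_gap"])
    move_l([*p,.20],.25)
    print("gap",get_state()["finger_gap"],get_state()["clock"])
def place(i,full=True):
    c=mix(M,CL[i])[0]; rot=down(TH).as_rotvec(); z0=.091-(.011-ZG)
    movep([c[0],c[1],z0+.07],rot); move_l([c[0],c[1],z0+.022],.15)
    if full: h=move_l([c[0],c[1],z0-.001],.04,until_force=35)
    else: h=move_l([c[0],c[1],z0+.012],.03,until_force=5)
    s=get_state(); print("place",i,h,"z-z0",s["position"][2]-z0,s["contact_force"],s["clock"])
    let_go(); move_l([c[0],c[1],z0+.08],.2)
def push(i):
    c=mix(M,CL[i])[0]; rot=down(TH).as_rotvec()
    grab(30); movep([c[0],c[1],.15],rot); move_l([c[0],c[1],.122],.1)
    h=move_l([c[0],c[1],.0985],.03,until_force=30)
    s=get_state(); print("push",i,h,s["position"][2],s["contact_force"],s["clock"])
    move_l([c[0],c[1],.17],.2); let_go()
E
python3 - <<'E'
from h import *
np.set_printoptions(precision=4,suppress=True)
pick((.5013,-.0852))
place(2)
f=shot("wrist"); cv2.imwrite("pics/w2.png",f["img"][:,:,::-1])
E
```

```text
tube [ 0.5052 -0.0878 -0.2704  0.1351  0.98  ]
gap 0.1817858676256494
gap 0.1786179324066127 19.8167
place 2 False z-z0 0.0002708615408403281 [-1.7767 -0.2113  7.9692] 22.3167
```

View pics/w2.png

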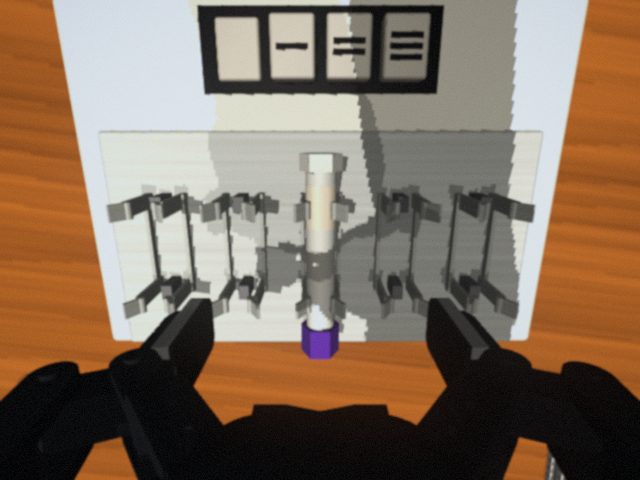

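```bash
python3 - <<'E'
from h import *
np.set_printoptions(precision=4,suppress=True)
push(2)
pick((.5188,-.1593)); place(0); push(0)
pick((.5066,-.2298)); place(4); push(4)
f=shot("wrist"); cv2.imwrite("pics/w3.png",f["img"][:,:,::-1])
f=shot("top"); i=f["img"][200:380,110:590,::-1];cv2.imwrite("pics/top3c.png",cv2.resize(i,None,fx=1.66,fy=1.66,interpolation=cv2.INTER_CUBIC))
E
```

```text
push 2 False 0.09972590499638706 [-4.877  -0.3891 10.8236] 25.9833
tube [ 0.5223 -0.1606 -0.1444  0.1352  0.9   ]
gap 0.18746531530811036
gap 0.18356581768515898 32.1167
place 0 False z-z0 0.0002988745953080574 [-1.0476 -1.4372  7.8177] 35.2
push 0 False 0.09979287212015472 [-4.1016 -0.6536  9.0871] 38.8167
tube [ 0.5089 -0.2316 -0.1755  0.1357  0.71  ]
gap 0.18354943854752076
gap 0.18458293321300676 45.525
place 4 False z-z0 0.00029494968859448967 [-0.9676 -0.0098  7.4374] 48.1667
push 4 False 0.09970874649599581 [-4.1056 -0.2822 11.666 ] 51.7833
```

View pics/top3c.png

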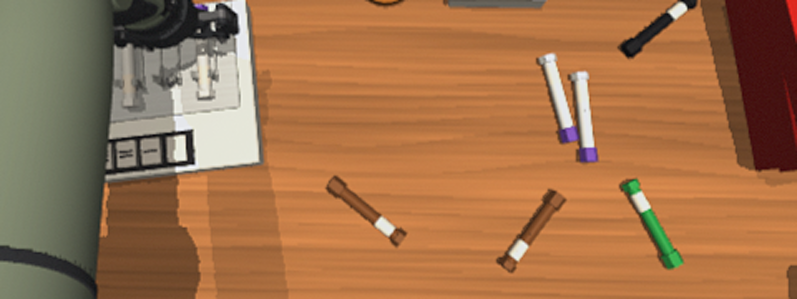

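```bash
python3 - <<'E'
from h import *
np.set_printoptions(precision=4,suppress=True)
movep([.46,-.36,.24],down(np.pi/2).as_rotvec())
f=shot("wrist"); cv2.imwrite("pics/w4.png",f["img"][:,:,::-1])
T=[t for t in tubes(f,"wrist")]
for t in T: print(np.array(t), proj(f,[t[0],t[1],.011])[0])
E
```

```text
[ 0.5172 -0.35   -2.9     0.1368  0.68  ] [328.2621 258.1723]
[ 0.4902 -0.3872 -3.0714  0.1351  0.64  ] [293.6937 234.2972]
```

View pics/w4.png

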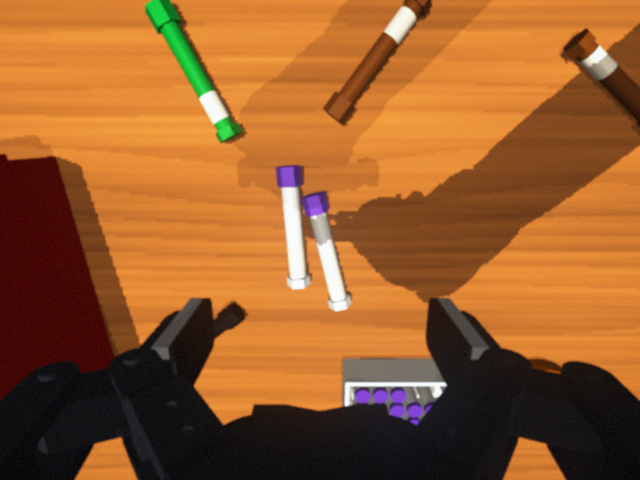

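```bash
python3 - <<'E'
from h import *
np.set_printoptions(precision=4,suppress=True)
f=shot("wrist"); T=[t for t in tubes(f,"wrist")]
t=max(T,key=lambda t:t[1]); print(np.array(t))
th=t[2]+np.pi/2
if np.sin(th)<0: th+=np.pi
p=np.array(t[:2])-.039*np.array([np.cos(t[2]),np.sin(t[2])])
movep([*p,.10],down(th).as_rotvec()); print(move_l([*p,ZG],.1,until_force=10)); grab(30)
move_l([*p,.012],.1); move_l([p[0]-.01,p[1]+.055,.012],.15); move_l([p[0]-.01,p[1]+.055,ZG+.001],.1); let_go()
move_l([p[0]-.01,p[1]+.055,.1],.2)
movep([.46,-.34,.24],down(np.pi/2).as_rotvec())
f=shot("wrist"); cv2.imwrite("pics/w5.png",f["img"][:,:,::-1])
for t in tubes(f,"wrist"): print(np.array(t), proj(f,[t[0],t[1],.011])[0])
print(get_state()["clock"])
E
```

```text
[ 0.5173 -0.3503 -2.9048  0.1368  0.82  ]
False
[ 0.5081 -0.2966 -2.9055  0.1392  0.97  ] [359.1442 251.6484]
[ 0.4901 -0.3867 -3.0692  0.1354  0.64  ] [275.152  235.6696]
60.9167
```

View pics/w5.png

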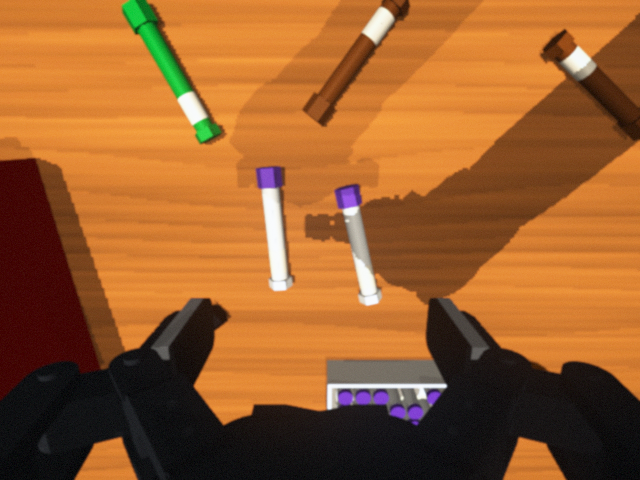

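The two tubes are now well separated, at pixels (359,252) and (275,236). Next they go into stations 1 and 3: release on the lips, then push down.

```bash
python3 - <<'E'
from h import *
np.set_printoptions(precision=4,suppress=True)
pick((.5081,-.2966)); place(1,False)
f=shot("wrist"); cv2.imwrite("pics/w6.png",f["img"][:,:,::-1])
E
```

```text
tube [ 0.5082 -0.2964 -2.9068  0.1345  0.96  ]
gap 0.18563619717002675
gap 0.1828816489379007 64.6083
place 1 True z-z0 0.01466639390047686 [ 1.6933  1.2802 -0.4249] 67.5667
```

View pics/w6.png

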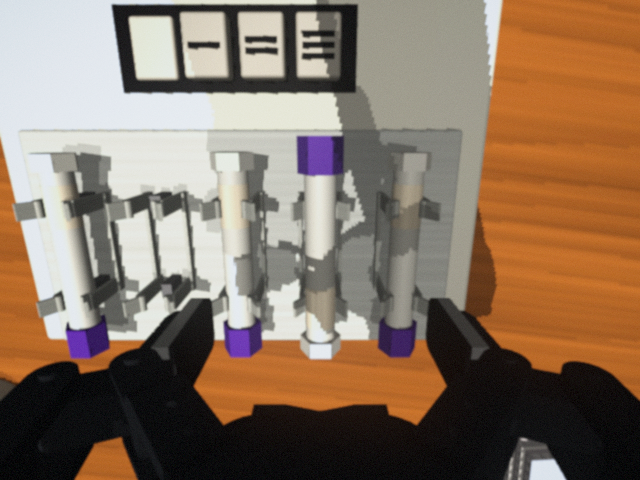

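Tube 4 rests on the lips of station 1 (middle at about (320,250)), aligned with it, and the neighbouring tubes are undisturbed. I'll push it home, then do station 3.

```bash
python3 - <<'E'
from h import *
np.set_printoptions(precision=4,suppress=True)
push(1)
pick((.4901,-.3867)); place(3,False); push(3)
c=mix(M,[.01,-.0,0])[0]; movep([c[0]-.03,c[1],.28],down(TH).as_rotvec())
f=shot("wrist"); cv2.imwrite("pics/w7.png",f["img"][:,:,::-1])
for d in silhouettes("wrist","tube0"):
    v,u=np.nonzero(d["mask"]); (cx,cy),wh,a=cv2.minAreaRect(np.c_[u,v].astype(np.float32)); print(round(d["score"],2),cx,cy,np.sort(wh),a)
E
```

```text
push 1 False 0.09979098335164877 [-2.4701 -0.7451 10.1406] 71.1583
tube [ 0.49   -0.3872 -3.0705  0.1346  0.85  ]
gap 0.18078205064198352
gap 0.18219958979887677 78.2167
place 3 True z-z0 0.013837154405261995 [1.5905 0.7124 0.6079] 81.1583
push 3 False 0.09974325617332246 [-1.6969 -0.0221 10.9569] 84.7
0.91 315.5 271.0 [ 25. 132.] 90.0
0.9 419.4190673828125 270.56329345703125 [ 26.4383 131.4651] 6.952957630157471
0.78 35.62682342529297 38.46809768676758 [ 22.7617 104.6871] 43.8766975402832
0.66 261.6298522949219 263.390380859375 [ 27.9901 133.2982] 88.47923278808594
0.59 369.5915222167969 262.9893493652344 [ 26.4606 132.4245] 1.4943336248397827
```

View pics/w7.png

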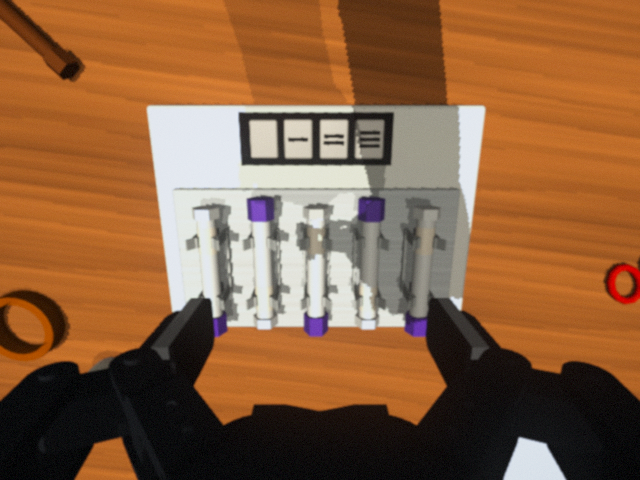

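```bash
python3 - <<'E'
from h import *
np.set_printoptions(precision=4,suppress=True)
grab(30); press(.017)
k=mix(M,[-.10,0,0])[0]; movep([k[0],k[1],.22],down(TH).as_rotvec())
f=shot("wrist"); i=f["img"][:,:,::-1]
movep([.40,-.20,.30],down(np.pi/2).as_rotvec())
s=shot("side")["img"][220:400,180:360,::-1]
t=shot("top")["img"][80:390,120:520,::-1]
a=cv2.resize(i[:300,100:540],(400,273)); b=cv2.resize(s,(400,400),interpolation=cv2.INTER_CUBIC)
cv2.imwrite("pics/fin.png",np.vstack([np.hstack([a,t[:273]]),np.hstack([b[:320],cv2.resize(t[110:190,0:120],(400,267))[:320] if 0 else cv2.resize(t[100:200,0:125],(400,320),interpolation=cv2.INTER_CUBIC)])]))
print(get_state()["clock"])
E
```

```text
key hit True [0.4159 0.2627 0.0605] [-0.4232  0.0379  6.2442]
92.2917
```

View pics/fin.png

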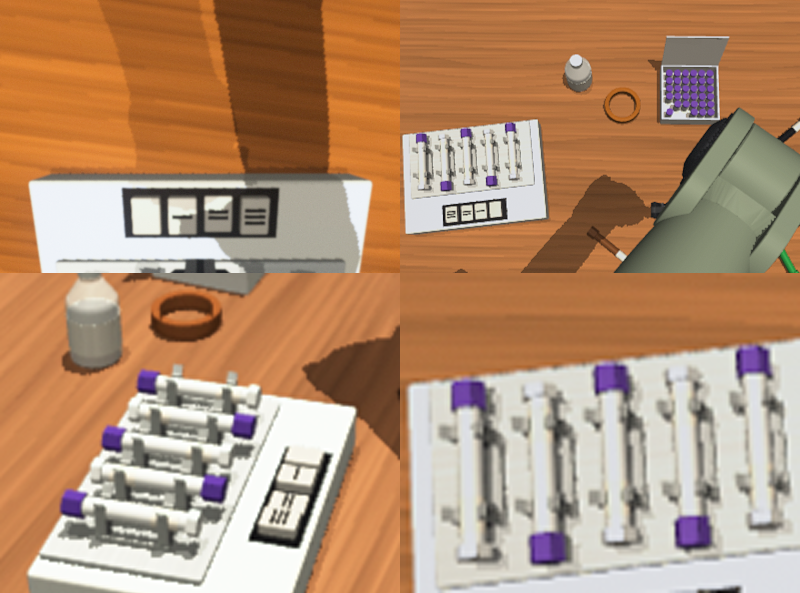

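```bash
python3 -c "
from cell import *
sign_off()"
```

```text
the job is handed in; nothing more can be done
```

The job is handed in at about 92 s on the robot's clock. I pressed the stop key first, seated all five purple-capped tubes in stations 0–4, then pressed the medium key.

- **Keys:** both presses hit a firm stop, the stop key at 60.4 mm and the medium key at 60.5 mm, where fully down is 60.5 mm. The last pictures show only the medium key low. I judged that from the pictures, because no key reading is available.
- **Tubes:** after seating, I pushed down on the middle of each tube with the fingers shut. All five stopped at 99.7–99.8 mm, against a nominal barrel top of 100 mm. The side and top views show all five level in both clips, with caps facing alternate ways.
- **Knocked tube:** one tube was knocked against its neighbour partway through, so I gripped it by its foot end and moved it aside before picking it up normally.
- **Other objects:** the robot never went near the bottle, tape roll or look-alikes. It stayed clear of the vial box. In the final top view, the arm hid some of the look-alikes.

No check failed or disagreed.

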